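# Open the terminal compartment of the lathe's speed drive

### The job

Open the terminal compartment of the lathe's speed drive so that it can be wired: press the snap tab in with a fingertip until the terminal cover is released, then push the cover along its rails by its thumb rib until it slips off the end of the drive and lies flat on the worktop, right way up, beyond it. Only press and push: do not grasp, lift or carry the cover, and leave the tools and other things round about where they are.

Things in the scene. Friction and masses are not known exactly. Their poses are not given: they have to be found in the camera images.
- drive: The lathe's slim speed drive: grey box 222 x 100 mm lying on its back, screwed to the worktop (does not move). Its x axis is the way the cover slides off; z up. Origin: on the worktop under the middle of the seated cover's rear edge. Along x: electronics half -130 to -38 mm, 50 mm high, its knob 63 mm; finger recess -38 to 0 mm, 52 mm wide; terminal compartment under the cover 0 to 92 mm.
- drive_end (a point): Middle of the top edge of the end wall over which the cover slides off: drive x 92 mm, 34 mm above the worktop. Side lips 74 mm apart, 44 mm high, drive x 0 to 80 mm, keep the cover from lifting; the blocks beside the finger recess are also 44 mm high. Between the lips, the open compartment is lower than 40 mm.
- tab_top (a point): Middle of the top of the snap tab: a ribbed pressing pad in the finger recess, 30 mm (along the drive's x) x 34 mm, at drive x -19 mm, its top 42 mm above the worktop when not pressed. It is part of the drive and springs back when let go and the cover has moved off its nib.
- release_tab (a joint): How far the snap tab is pressed straight down, in m: 0 at rest, 0.008 at its stop. The spring takes 1 N to start and 4 N at the stop; latch friction adds 1 or 2 N. A nib on the tab stands in a small window of the cover and holds it; from about 0.005 pressed it lets go.
- cover: Loose terminal cover, 92 (its x) x 84 mm, about 90 g, grey plastic. Origin: centre of its underside; seated it is at drive x 46 mm, 34 mm above the worktop, axes as the drive's. Top 12 mm above the underside. When the tab lets go, two spring pins pop it about 7 mm forward, so the tab cannot catch it again; it then slides along its +x on ledges.
- thumb_rib (a point): Middle of the upright rear face of the cover's thumb rib, at half its height. The rib is 70 mm wide, 8 mm thick, 18 mm high, its top 52 mm above the worktop when seated; push it toward the cover's +x. Once it is 95 to 110 mm along the drive's x (past the end wall) the cover, whose front has dipped to the worktop, drops flat beyond the drive.
- screwdriver: screwdriver with ribbed green and black handle, 230 mm long, lying beside the drive; bystander (origin at the blade's tip)
- pencil: flat carpenter's pencil, 163 mm long, lying beside the drive; bystander
- masking_tape: roll of masking tape lying flat, 96 mm across, 24 mm high; bystander
- faceplate: round lathe faceplate lying flat, 80 mm across, 20 mm high; bystander
- mallet: beech mallet, 231 mm long, 60 mm high, lying to the right; bystander
- short_gouge: wood-turning gouge, 310 mm long, 29 mm high, lying behind the drive; bystander
- long_gouge: wood-turning gouge, 335 mm long, 29 mm high, lying behind the drive to the left; bystander
Not all that is in view belongs to the job. Of the things like the cover, leave any that is pink; of the rest the smaller one is meant.

How it is judged:
On the way, in this order (a step that is already met when the one before it is completed fails the run):
1. the snap tab is pressed in far enough to let the cover go (value of joint release_tab above 0.0045 m), for 0.05 s.
2. the released cover is pushed along its rails, past the snap tab (x of cover in the frame of drive above 0.09 m), for 0.05 s.
At the end, for the whole second after the job is handed in: The cover lies flat on the worktop, right way up (underside within 6 mm of the worktop, tilt under 0.12 rad), off the drive and beyond its end (centre 128 to 300 mm along the drive's x, not leaning on the drive with more than 1 N), at rest, and the snap tab has sprung back (under 2 mm) (x of cover in the frame of drive between 0.128 and 0.3 m and height (world z) of cover below 0.006 m and angle between cover's own z axis and vertical below 0.12 rad and linear speed of cover below 0.02 m/s and contact force between cover and drive below 1 N and value of joint release_tab below 0.002 m); the robot touches nothing.
It fails at once if the cover is lifted or prised out of its seat instead of being pushed along (z of cover in the frame of drive above 0.046 m).
It fails at once if the cover is carried through the air beyond the drive (x of cover in the frame of drive above 0.165 m and height (world z) of cover above 0.03 m).
It fails at once if the cover is turned on its side or over (angle between cover's own z axis and vertical above 1 rad).
It fails at once if a bystander near the work is moved by more than 30 mm (distance of any of screwdriver, pencil, masking_tape, faceplate, mallet, short_gouge, long_gouge from where it was at the start of the episode above 0.03 m).
It also fails if it takes over 38 s, if anything falls off the work surface, if the arm or the gripper's body presses on something with over 40 N, if the wrist force passes 120 N, or if a joint passes its speed limit or range.

### The arm

A 6-joint arm with a two-finger parallel gripper is mounted at the origin on a cart in front of the work surface, level with it; the furniture and walls round the work are solid. World frame = base frame: x ahead of the robot, y to its left, z up, the work surface at z = 0. Lengths are in m, angles in rad, forces in N, time in s.
With the tool pointing down it reaches from about 0.35 to 0.975 m from the base axis. Payload 7.1 kg.
Tool frame: the origin (TCP) lies on the centre line of the jaws, within the pads' length; the fingertips stand 22 mm ahead of it and the grasp point (between the pads) lies 3 mm ahead of it (tip_extent is the distance from the TCP to the fingertips, in m); y points along the fingers, x is the direction in which the jaws open and shut, and the axes are right-handed (so a half turn about y gives the same grasp; the last joint's range is limited). The gripper opens to 88 mm and grips with 3 to 60 N. Pads are 20 mm wide; open, the fingers measure 115 mm over their backs; the gripper's body (75 mm by 178 mm) begins 61 mm behind the grasp point.
Start: joints at [-1.204, 0.423, 1.63, -0, 1.089, -0.019], TCP at [0.235, -0.579, 0.245] pointing down, gripper open.
Joint ranges: [-3, 3], [-0.9, 2.11], [0.09, 2.58], [-1.31, 4.45], [0.11, 2.69], [-2.54, 2.54]. Speed limits (rad/s): [2.39, 2.39, 3.01, 3.14, 3.14, 3.14].

### API

Orientations are given as a rotation vector (axis times angle).
In Python, from cell import read_state, capture, camera_info, close_job, tip_extent gives the robot as it stands.
- The arm moves only by the tool apply_moves, never from a script. Its argument "targets" is a list of rows, each a list of 7 numbers: the shift along the tool's x, y, z each as a share of 4 cm, from -1 to 1, then the turn, a rotation vector about the tool's x, y, z each as a share of 0.08 rad, from -1 to 1, then the closure, from -1 (fully open) to 1 (shut). In form: [[x, y, z, rx, ry, rz, hand], ...]. A call has 1 to 20 rows; each row shifts and turns the pose as measured when the row begins, along the tool's axes as they then stand; what a row does not reach is not made up. A row lasts 1/8 s, in which the tool goes at most 62.5 mm and 10.7 degrees, less where a joint would pass 70% of its speed; a pose out of reach is approached as far as the arm can. A call with a number of a shift or a turn outside -1 to 1 is refused whole. A call with a gripper value outside its range is refused whole. The fingers move at their own pace and stop on an object; the grip force is fixed at half the most. Time passes only in rows, so rows that do not move let the fingers close. It gives the time, the measured TCP pose, the force and the opening at its end, in the units of the state.
- read_state(): the state, without advancing time (a new reading comes with each control period).
- capture(name): name is "scene" or "top"; returns (picture, depth): 384x512x3 uint8, red, green, blue; 384x512 float32, m along the optical axis (not along the pixel's ray), 0 where there is no reading.
- camera_info(name): a dict with "fx", "fy", "cx", "cy" (pixels), "T" (4x4, takes a point from camera to world coordinates). Camera axes: x right, y down, z forward; pixel columns grow to the right and rows downward; lengths in m; the calibration is good to about 2 mm. A picture is of the moment at which its call begins. camera_info takes no time and is no camera call.
- close_job(): hands the job in, once; it reports no verdict.
The state is a dict: "clock": time; "joint_positions": joint angles; "joint_velocities": joint speeds; "joint_efforts": joint torques, N m; "position": TCP position; "ee_rot": TCP orientation; "force": force on the tool from outside, world axes, zero at the start; "torque": the same for the moment, N m; "finger_gap": finger opening in m.
Only numpy, scipy, OpenCV 4.12 (cv2) and the standard library are available. Lean on these libraries where they do the work, as an engineer would, in place of code of your own. Each camera call takes 0.05 s, during which the arm holds its last target. There are 200 camera calls.

## Working session

There is one attempt and no reset: what is moved stays moved. The work goes in short steps, Python scripts to look and compute and a tool call to move; the robot and the scene stay as the last step left them, time stands still between calls to the robot, and variables do not carry over. Pictures are saved under pics/ and viewed, about 8 in all and at most 12, crops included, and the job is handed in when it is done.

Besides the shell and the picture viewer there is one more tool, called after "Emit:" as name([rows], argument=value, ...), one row to a line, values as JSON. apply_moves: Moves the arm, as the interface text tells. Shift numbers are shares of 4 cm and turn numbers shares of 0.08 rad, none past 1 either way. Its arguments: {"type":"object","properties":{"targets":{"type":"array","items":{"type":"array","items":{"type":"number","minimum":-1,"maximum":1}}}},"required":["targets"]}

```bash
mkdir -p pics; ls
cat > h.py <<'E'
import numpy as np, cv2
from cell import *
def shot(n,out):
    p,d=capture(n); cv2.imwrite(f'pics/{out}.png',cv2.cvtColor(p,cv2.COLOR_RGB2BGR)); np.save(f'pics/{out}.npy',d); return p,d
def world(n,d):
    c=camera_info(n); v,u=np.indices(d.shape); P=np.stack([(u-c['cx'])/c['fx']*d,(v-c['cy'])/c['fy']*d,d],-1)
    return P@c['T'][:3,:3].T+c['T'][:3,3]
E
python3 - <<'E'
from h import *
for n in('scene','top'):
    p,d=shot(n,n+'0'); c=camera_info(n); print(n,c['fx'],np.round(c['T'],3).tolist())
print(read_state(), tip_extent)
E
```

```text
pics
scene 419.3766710543173 [[-0.736, -0.504, 0.453, -0.036], [-0.677, 0.538, -0.502, 0.676], [0.009, -0.676, -0.737, 1.007], [0.0, 0.0, 0.0, 1.0]]
top 426.2951911069719 [[-0.006, -0.995, 0.104, 0.442], [-1.0, 0.004, -0.02, 0.029], [0.02, -0.104, -0.994, 1.228], [0.0, 0.0, 0.0, 1.0]]
{'clock': 0.1, 'joint_positions': array([-1.20400634e+00,  4.23761913e-01,  1.63057575e+00,  3.82340691e-06,
        1.08863524e+00, -1.90086846e-02]), 'joint_velocities': array([-0.00038192, -0.00094276, -0.00228749,  0.00071704, -0.00040631,
       -0.00109081]), 'joint_efforts': array([ 3.19291412e-04, -5.45612025e+01, -2.74323893e+01,  6.45062048e-02,
        1.88749441e-02, -3.79151243e-05]), 'position': array([ 0.23504028, -0.57862012,  0.24399585]), 'ee_rot': array([-1.36655658,  0.92131221, -0.91945282]), 'force': array([ 0.69689736, -0.40151703,  0.22067112]), 'torque': array([-0.05505208, -0.00116363,  0.0173135 ]), 'finger_gap': 0.08773773002636893} 0.022
```

View pics/top0.png

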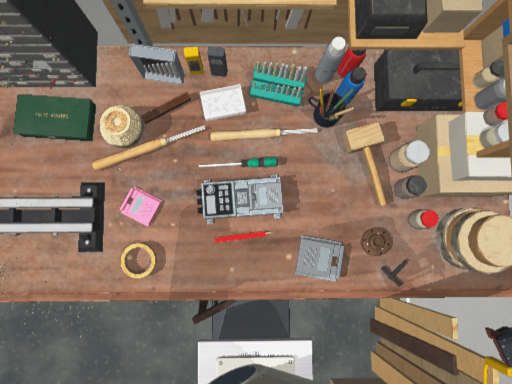

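View pics/scene0.png

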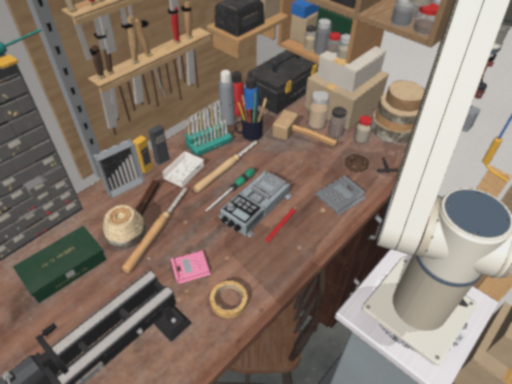

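The top view shows the drive at about cols 198–284, rows 177–219, with the knob and display at its left and the cover on its right. The drive's x axis therefore points image-right (world −y). The loose grey cover at (320,258) and the pink one at (141,206) are decoys. The screwdriver is just above the drive and the pencil just below it.

Run:
```python
from h import *
p=cv2.imread('pics/top0.png'); d=np.load('pics/top0.npy'); W=world('top',d)
r0,r1,c0,c1=165,235,190,350
a=cv2.resize(p[r0:r1,c0:c1],None,fx=5,fy=5,interpolation=cv2.INTER_CUBIC)[:, :800]
z=np.clip(W[r0:r1,c0:c1,2]/0.07*255,0,255).astype(np.uint8)
cv2.imwrite('pics/crop.png',cv2.resize(a,(800,350)))
S=W[170:226,192:290]; 
m=(S[...,2]>.025)&(S[...,2]<.075)
pts=(S[m][:,:2]).astype(np.float32); r=cv2.minAreaRect(pts*1000); print(r, cv2.boxPoints(r).round(1).tolist())
print('bench',np.median(W[230:260,200:290,2]))
np.set_printoptions(linewidth=250)
print('cols y', (W[198,194:290:2,1]*1000).round().astype(int))
for v in range(176,222,3): print(v,int(W[v,240,0]*1000),(W[v,194:290:2,2]*1000).round().astype(int))
# bystanders
for n,(u,v) in dict(pt1=(268,233),pt2=(216,240),sd1=(276,162),sd2=(200,165),decoy=(300,240),decoy2=(325,238)).items(): print(n,W[v,u].round(3))
```

```text
((547.6199340820312, 42.77229309082031), (100.30646514892578, 238.76390075683594), 4.211951732635498) [[488.79998779296875, 158.10000610351562], [506.3999938964844, -80.0], [606.4000244140625, -72.5999984741211], [588.9000244140625, 165.5]]
bench 0.0001326712898386262
cols y [173 167 158 152 145 139 133 128 123 117 112 106 100  95  90  84  78  73  67  62  56  51  45  40  34  29  23  17  12   6   1  -5 -10 -16 -22 -27 -33 -38 -44 -49 -55 -61 -66 -72 -82 -88 -93 -99]
176 614 [-5  2  0  1  3 -2 -6  2 -3  0  2  3  6  0  0 -3  3  2  2  3  6 -3  1 -3 -1  0 -1  0 -4 -3  0  0 -1 -7  1 -2 -1 -5  0  7  8  3  1  1  1 -5  0 -2]
179 605 [ 2 -2 -2  4 -3  0  3  6  1  2  5  2  0 -2  3  0 -6  4 -5 -1  3  1  0 -3 -1  0 -5 41 43 46 43 43 42 46 41 44 43 43 44 41 45 47 38  0  1 -3  2 -2]
182 590 [ 0  1  0  1 -2  1 44 47 49 48 48 49 51 50 46 46 48 47 52 48 43 45 45 45 44 40 43 44 43 40 45 45 44 45 43 47 46 42 38 37 37 37 45 50 -1 -3 -2  3]
185 582 [-4 -1 -5 -3 48 49 53 51 51 54 52 50 50 51 49 49 54 52 48 50 37 42 42 44 45 41 44 51 52 43 46 47 48 49 46 44 46 46 44 47 47 48 46 47 -8 -2  2 -1]
188 573 [-1 -2
[... 1294 characters left out ...]
1 43 43 45 41 44 41 42 41 43 43 45 42 45 42 43 45 41 45 42 38 42 46 -2 -1 -4]
215 498 [-1  3  3  3  3 48 54 49 48 51 49 48 48 47 52 49 43 50 45 54 53 25 41 46 46 39 32 18  8  2 -2  1 -4  2  1 -1  0  1  0 -2 -1  6  3 -2  2 -3 -1 -1]
218 492 [-2  0  2  0 -1 -1 42 30 24 10  4  2  0  0 -2  0  2  0 -4 -3 -3  4 -1 -1  3  1  3 -4 -6 -4 -3  2 -2 -3  0 -2 -1  0  0 -2  0  3 -1  1  1  3 -2 -2]
221 483 [ 1  2 -2  0 -4  2  1  3  7  4 -1  0  1 -4 -1  5  0 -1 -2 -2 -1 -3  5 -1  6  0  0  3 -1 -2  0  1  0 -1  1 -1  0  2  1  0  0  0 -2  2  0 -4 -2  0]
pt1 [ 0.449 -0.04   0.007]
pt2 [0.43  0.109 0.006]
sd1 [ 0.651 -0.064  0.023]
sd2 [0.645 0.155 0.008]
decoy [ 0.428 -0.13   0.008]
decoy2 [ 0.433 -0.203  0.001]
```

View pics/crop.png

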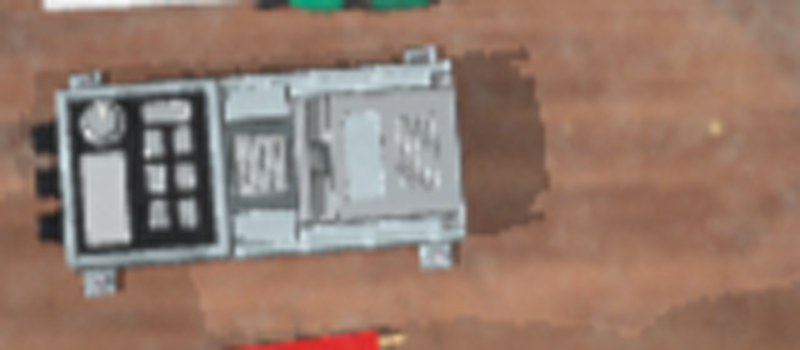

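```bash
cat >> h.py <<'E'
from scipy.spatial.transform import Rotation as Rot
def frame(): # drive frame from fit
    f=np.load('drive.npy'); return f[:2],f[2:4] # origin, xdir
def todrive(P):
    o,x=frame(); q=np.asarray(P)[...,:2]-o; return np.stack([q@x,q@np.array([-x[1],x[0]])],-1)
E
python3 - <<'E'
from h import *
d=np.load('pics/top0.npy'); W=world('top',d); g=cv2.cvtColor(cv2.imread('pics/top0.png'),cv2.COLOR_BGR2GRAY)
c=camera_info('top'); T=c['T']
def ray(u,v,z): # pixel to world at height z
    r=T[:3,:3]@np.array([(u-c['cx'])/c['fx'],(v-c['cy'])/c['fy'],1]); return T[:3,3]+r*(z-T[2,3])/r[2]
top=[];bot=[]
for u in range(206,280):
    h=.05 if u<230 else .044
    if 228<u<236: continue
    vs=np.where(W[170:226,u,2]>.028)[0]+170
    top.append(ray(u,vs.min()-.5,h)[:2]); bot.append(ray(u,vs.max()+.5,h)[:2])
L=[]
for e in (top,bot):
    l=cv2.fitLine(np.float32(e),cv2.DIST_HUBER,0,1e-4,1e-4).ravel(); l=l*np.sign(-l[1]) if 0 else l
    if l[1]>0: l[:2]*=-1
    L.append(l); print(l, np.degrees(np.arctan2(l[0],-l[1])))
x=L[0][:2]+L[1][:2]; x/=np.linalg.norm(x); n=np.array([-x[1],x[0]])
print('width',(L[0][2:]-L[1][2:])@n)
mid=n*((L[0][2:]@n+L[1][2:]@n)/2)
# ends along x: for middle rows
ends=[]
for v in range(184,212):
    us=np.where((W[v,190:300,2]>.043))[0]+190
    ends.append((ray(us.min()-.5,v,.05)[:2]@x, ray(us.max()+.5,v,.046)[:2]@x))
e=np.array(ends); print('left',np.median(e[:,0]),'right',np.median(e[:,1]),'len',np.median(e[:,1]-e[:,0]))
print((e*1000).round().astype(int).tolist())
# crop landmarks
for nm,u,v,h in [('pad',261,163,.042),('padL',236,163,.042),('padR',286,163,.042),('elec end',222,163,.05),('rib back',301,160,.052),('coverend',460,150,.046),('left',65,170,.05)]:
    P=ray(190+(u+.5)/5-.5,165+(v+.5)/5-.5,h)[:2]; print(nm,P.round(4),'along',round(P@x,4),'lat',round((P-mid)@n,4))
np.save('tmp.npy',np.r_[mid,x])
print('x',x,'mid',mid); R=Rot.from_rotvec(read_state()['ee_rot']).as_matrix(); print(R.round(3))
E
```

```text
[ 0.07296624 -0.9973344   0.59856594  0.02920226] 4.184376
[ 0.07507271 -0.9971781   0.49863583  0.01909706] 4.3054
width 0.10040396
left -0.1053259834808584 right 0.11637334311136167 len 0.22151285550542588
[[-105, 117], [-106, 116], [-106, 116], [-106, 116], [-106, 110], [-106, 116], [-112, 118], [-104, 118], [-121, 118], [-104, 117], [-105, 114], [-105, 117], [-105, 117], [-105, 114], [-105, 116], [-105, 116], [-106, 116], [-106, 118], [-106, 118], [-106, 118], [-106, 117], [-104, 117], [-104, 117], [-104, 103], [-104, 103], [-105, 102], [-105, 116], [-105, 116]]
pad [0.5482 0.0346] along 0.006 lat 0.0004
padL [0.5483 0.0486] along -0.0079 lat 0.0015
padR [0.5482 0.0207] along 0.02 lat -0.0007
elec end [0.5476 0.0562] along -0.0155 lat 0.0014
rib back [0.5489 0.0124] along 0.0282 lat -0.0006
coverend [ 0.5547 -0.0764] along 0.1172 lat -0.0014
left [0.5441 0.143 ] along -0.1023 lat 0.0043
x [ 0.07401951 -0.9972568 ] mid [0.5473779  0.04062809]
[[ 0.376 -0.     0.926]
 [-0.926  0.001  0.376]
 [-0.001 -1.     0.   ]]
```

```bash
python3 - <<'E'
from h import *
t=np.load('tmp.npy'); np.save('drive.npy',np.r_[t[:2]+t[2:]*.0246,t[2:]]); print(np.load('drive.npy'))
E
cat > s.py <<'E'
import sys
from h import *
# usage: s.py drivex drivey tipz -> remaining shift in tool axes, shares
s=read_state(); R=Rot.from_rotvec(s['ee_rot']).as_matrix(); p=s['position']; tip=p+R[:,1]*tip_extent
o,x=frame(); n=np.array([-x[1],x[0]])
print('t',round(s['clock'],2),'tip drive',(todrive(tip)*1000).round(1),'z',round(tip[2]*1000,1),'F',s['force'].round(1),'gap',round(s['finger_gap'],4))
a,b,z=map(float,sys.argv[1:4]); g=np.r_[o+x*a+n*b,z]
Rg=np.c_[np.r_[-n,0],[0,0,-1],np.r_[-x,0]]; Rg[:,0]=np.cross(Rg[:,1],Rg[:,2])
print('shift',(R.T@(g-tip)/.04).round(2),'turn',(Rot.from_matrix(R.T@Rg).as_rotvec()/.08).round(2))
E
```

```text
[ 0.54919875  0.01609558  0.07401951 -0.9972568 ]
```

Emit:
apply_moves([
  [-0.59,0,0.68,0,-1,0,1],
  [-0.53,0,0.72,0,-1,0,1],
  [-0.47,0,0.77,0,-1,0,1],
  [-0.41,0,0.8,0,-1,0,1],
  [-0.35,0,0.83,0,-1,0,1],
  [-0.28,0,0.86,0,-1,0,1],
  [-0.21,0,0.88,0,-1,0,1],
  [-0.14,0,0.89,0,-1,0,1],
  [-0.07,0,0.9,0,-1,0,1],
  [0,0,0.9,0,-1,0,1],
  [0.08,0,0.9,0,-1,0,1],
  [0.15,0,0.89,0,-1,0,1],
  [0.22,0,0.87,0,-1,0,1],
  [0.29,0,0.85,0,-1,0,1],
  [0.35,0,0.83,0,-1,0,1],
  [0.42,0,0.8,0,-1,0,1],
])

```text
clock: 2.1
position: [0.4909, -0.0435, 0.2413]
ee_rot: [-1.562, -0.1, 0.108]
force: [0.4, -0.2, -0.7]
finger_gap: 0.0002
```

```bash
python3 s.py -0.019 0 0.06
```

```text
t 2.1 tip drive [ 54.9 -62.7] z 219.3 F [ 0.4 -0.2 -0.7] gap 0.0002
shift [1.69 3.98 1.73] turn [-0.08  0.73 -0.06]
```

Emit:
apply_moves([
  [0.6,0,0.6,0,0.4,0,1],
  [0.6,0.2,0.6,0,0.3,0,1],
  [0.45,0.6,0.5,-0.05,0,-0.05,1],
  [0,0.9,0,0,0,0,1],
  [0,0.9,0,0,0,0,1],
  [0,0.6,0,0,0,0,1],
  [0,0,0,0,0,0,1],
])

```text
clock: 2.98
position: [0.5512, 0.0375, 0.1087]
ee_rot: [-1.568, -0.062, 0.065]
force: [-0.5, 0.3, -0.7]
finger_gap: 0.0007
```

```bash
python3 s.py -0.019 0 0.046
python3 - <<'E'
from h import *
p,d=shot('top','top1'); a=cv2.resize(cv2.imread('pics/top1.png')[150:250,180:340],None,fx=4,fy=4,interpolation=cv2.INTER_CUBIC)
q,_=shot('scene','scene1'); b=cv2.resize(cv2.imread('pics/scene1.png')[150:250,190:350],None,fx=4,fy=4,interpolation=cv2.INTER_CUBIC)
cv2.imwrite('pics/c1.png',cv2.resize(np.vstack([a,b]),(480,600)))
E
```

```text
t 2.98 tip drive [-21.2   3.5] z 86.7 F [-0.5  0.3 -0.7] gap 0.0007
shift [-0.09  1.02 -0.06] turn [-0.03  0.08 -0.02]
```

View pics/c1.png

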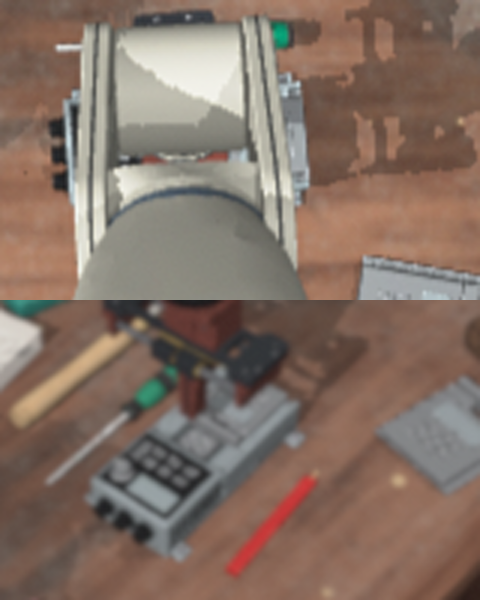

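Run:
```python
from h import *
cv2.imwrite('pics/c2.png',cv2.resize(cv2.imread('pics/scene1.png')[120:225,200:310],None,fx=5,fy=5,interpolation=cv2.INTER_CUBIC))
```

```text
(no output)
```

View pics/c2.png

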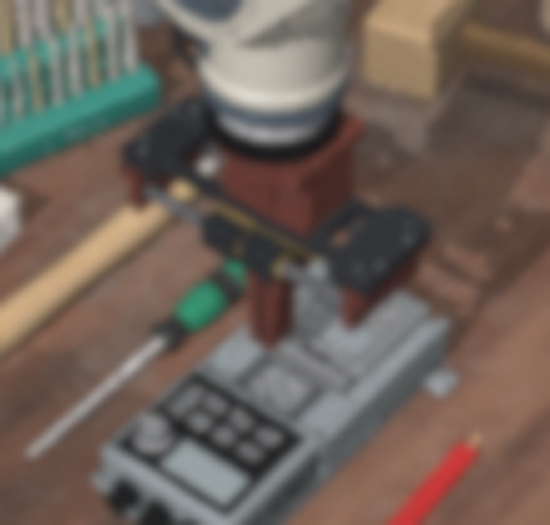

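The fingers are shut and hang over the tab (crop about (270,320)), and the wide gripper body is well above everything. I'll descend next.

Emit:
apply_moves([
  [-0.09,0.45,-0.06,0,0.08,0,1],
  [0,0.4,0,0,0,0,1],
  [0,0,0,0,0,0,1],
  [0,0,0,0,0,0,1],
])

```text
clock: 3.58
position: [0.5529, 0.0349, 0.0801]
ee_rot: [-1.568, -0.066, 0.05]
force: [-0.6, -0.1, 1.8]
finger_gap: 0.0003
```

```bash
python3 s.py -0.019 0 0.042
```

```text
t 3.58 tip drive [-18.5   5.3] z 58.1 F [-0.6 -0.1  1.8] gap 0.0003
shift [-0.14  0.4   0.01] turn [-0.02 -0.    0.13]
```

Emit:
apply_moves([
  [-0.14,0.1,0,0,0,0.13,1],
  [0,0.1,0,0,0,0,1],
  [0,0,0,0,0,0,1],
])

```text
clock: 3.95
position: [0.5477, 0.0346, 0.0727]
ee_rot: [-1.568, -0.059, 0.058]
force: [0.0, -0.1, 0.6]
finger_gap: 0.0006
```

```bash
python3 s.py -0.019 0 0.042
```

```text
t 3.95 tip drive [-18.6  -0.1] z 50.7 F [ 0.  -0.1  0.6] gap 0.0006
shift [0.   0.22 0.01] turn [-0.02 -0.    0.01]
```

Emit:
apply_moves([
  [0,0.12,0,0,0,0,1],
  [0,0.08,0,0,0,0,1],
  [0,0,0,0,0,0,1],
])

```text
clock: 4.32
position: [0.5479, 0.0347, 0.0642]
ee_rot: [-1.568, -0.059, 0.057]
force: [-0.3, 0.5, 0.3]
finger_gap: 0.0003
```

```bash
python3 s.py -0.019 0 0.035
```

```text
t 4.33 tip drive [-18.6   0.1] z 42.2 F [-0.3  0.5  0.3] gap 0.0003
shift [-0.    0.18  0.01] turn [-0.02  0.    0.01]
```

Emit:
apply_moves([
  [0,0.08,0,0,0,0,1],
  [0,0.08,0,0,0,0,1],
  [0,0.02,0,0,0,0,1],
  [0,0,0,0,0,0,1],
])

```text
clock: 4.82
position: [0.5479, 0.0348, 0.0569]
ee_rot: [-1.568, -0.059, 0.057]
force: [-1.2, -0.4, 3.6]
finger_gap: 0.0007
```

```bash
python3 s.py -0.019 0 0.034
```

```text
t 4.83 tip drive [-18.8   0.2] z 34.9 F [-1.2 -0.4  3.6] gap 0.0007
shift [-0.    0.02  0.01] turn [-0.03 -0.    0.01]
```

Emit:
apply_moves([
  [0,0.03,0,0,0,0,1],
  [0,0,0,0,0,0,1],
  [0,-0.12,0,0,0,0,1],
  [0,-0.12,0,0,0,0,1],
  [0,0,0,0,0,0,1],
])

```text
clock: 5.45
position: [0.5482, 0.0347, 0.0664]
ee_rot: [-1.568, -0.06, 0.057]
force: [-0.0, 0.2, 0.2]
finger_gap: 0.0004
```

```bash
python3 s.py -0.003 0 0.0445
python3 - <<'E'
from h import *
shot('scene','scene2')
im=[cv2.resize(cv2.imread(f'pics/scene{i}.png')[160:240,210:300],None,fx=4.4,fy=4.4,interpolation=cv2.INTER_CUBIC) for i in(1,2)]
cv2.imwrite('pics/c3.png',np.hstack(im))
E
```

```text
t 5.45 tip drive [-18.7   0.4] z 44.4 F [-0.   0.2  0.2] gap 0.0004
shift [-0.01 -0.   -0.39] turn [-0.02 -0.    0.02]
```

View pics/c3.png

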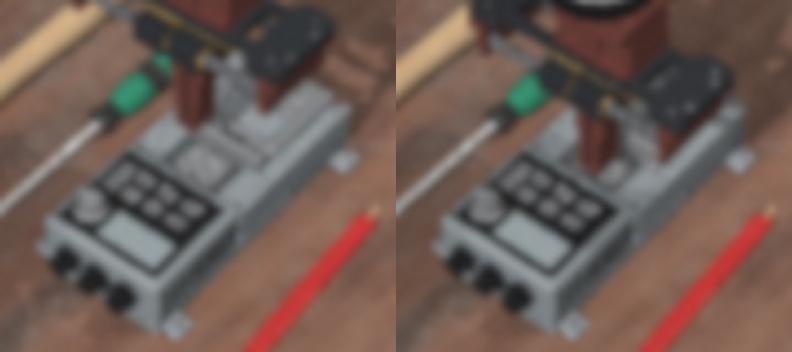

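The pad is visible again behind the finger, but the cover's far edge is hidden. The contact position during the push will show whether the cover popped (expect tip centre about −3 mm, not −10).

Emit:
apply_moves([
  [-0.01,0,-0.15,0,0,0,1],
  [0,0,-0.15,0,0,0,1],
  [0,0,0,0,0,0,1],
])

```text
clock: 5.88
position: [0.5483, 0.0217, 0.0658]
ee_rot: [-1.568, -0.059, 0.058]
force: [-0.1, 0.2, 0.1]
finger_gap: 0.0003
```

```bash
python3 s.py 0.01 0 0.0445
```

```text
t 5.88 tip drive [-5.7 -0.5] z 43.8 F [-0.1  0.2  0.1] gap 0.0003
shift [ 0.01 -0.02 -0.39] turn [-0.02 -0.    0.01]
```

Emit:
apply_moves([
  [0,0,-0.15,0,0,0,1],
  [0,0,-0.15,0,0,0,1],
  [0,0,-0.15,0,0,0,1],
])

```text
clock: 6.25
position: [0.5497, 0.0031, 0.0657]
ee_rot: [-1.568, -0.059, 0.058]
force: [-0.0, 0.9, -0.0]
finger_gap: 0.0004
```

```bash
python3 s.py 0.04 0 0.0445
```

```text
t 6.25 tip drive [13.  -0.5] z 43.7 F [-0.   0.9 -0. ] gap 0.0004
shift [ 0.01 -0.02 -0.68] turn [-0.03  0.    0.01]
```

The finger met nothing at −5.7 mm and then pushed with about 0.9 N, so the cover is released and sliding. Continuing.

Emit:
apply_moves([
  [0,0,-0.15,0,0,0,1],
  [0,-0.01,-0.15,0,0,0,1],
  [0,0,-0.15,0,0,0,1],
  [0,-0.01,-0.15,0,0,0,1],
  [0,0,-0.15,0,0,0,1],
  [0,0,-0.15,0,0,0,1],
])

```text
clock: 7.0
position: [0.5525, -0.0357, 0.0665]
ee_rot: [-1.568, -0.058, 0.057]
force: [0.5, 2.3, 0.6]
finger_gap: 0.0004
```

```bash
python3 s.py 0.08 0 0.0435
python3 - <<'E'
from h import *
q,d=shot('scene','scene3'); shot('top','top3')
cv2.imwrite('pics/c4.png',np.vstack([cv2.resize(cv2.imread(f'pics/{n}.png')[a:a+75,b:b+130],None,fx=4,fy=4,interpolation=cv2.INTER_CUBIC) for n,a,b in(('scene3',150,210),('top3',160,215))]))
E
```

```text
t 7.0 tip drive [51.8 -0.5] z 44.5 F [0.5 2.3 0.6] gap 0.0004
shift [ 0.01  0.02 -0.7 ] turn [-0.03 -0.    0.01]
```

View pics/c4.png

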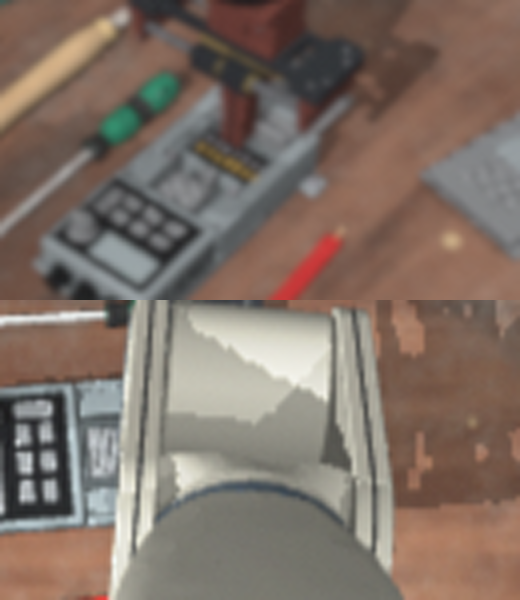

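The compartment is open behind the finger, with the terminals showing at crop (225,155), and the cover is moving ahead of it. I'll push on slowly over the end wall.

Emit:
apply_moves([
  [0,0,-0.15,0,0,0,1],
  [0,0.03,-0.15,0,0,0,1],
  [0,0.03,-0.15,0,0,0,1],
  [0,0,-0.12,0,0,0,1],
  [0,0,-0.12,0,0,0,1],
])

```text
clock: 7.72
position: [0.5532, -0.0647, 0.0633]
ee_rot: [-1.567, -0.056, 0.06]
force: [0.2, -0.3, 0.1]
finger_gap: 0.0003
```

```bash
python3 s.py 0.1 0 0.042
```

```text
t 7.72 tip drive [80.8 -2.1] z 41.3 F [ 0.2 -0.3  0.1] gap 0.0003
shift [ 0.05 -0.02 -0.48] turn [-0.04 -0.   -0.03]
```

Emit:
apply_moves([
  [0.03,0,-0.12,0,0,0,1],
  [0.02,0,-0.12,0,0,0,1],
  [0,0,-0.12,0,0,0,1],
  [0,0,0,0,0,0,1],
])

```text
clock: 8.22
position: [0.5578, -0.0808, 0.0636]
ee_rot: [-1.568, -0.058, 0.057]
force: [-0.1, 0.4, -0.1]
finger_gap: 0.0004
```

```bash
python3 s.py 0.11 0 0.042
python3 - <<'E'
from h import *
q,d=shot('scene','scene4')
cv2.imwrite('pics/c5.png',cv2.resize(cv2.imread('pics/scene4.png')[140:230,220:350],None,fx=5,fy=5,interpolation=cv2.INTER_CUBIC))
E
```

```text
t 8.22 tip drive [97.2  1.4] z 41.6 F [-0.1  0.4 -0.1] gap 0.0004
shift [-0.03 -0.01 -0.32] turn [-0.02 -0.01  0.  ]
```

View pics/c5.png

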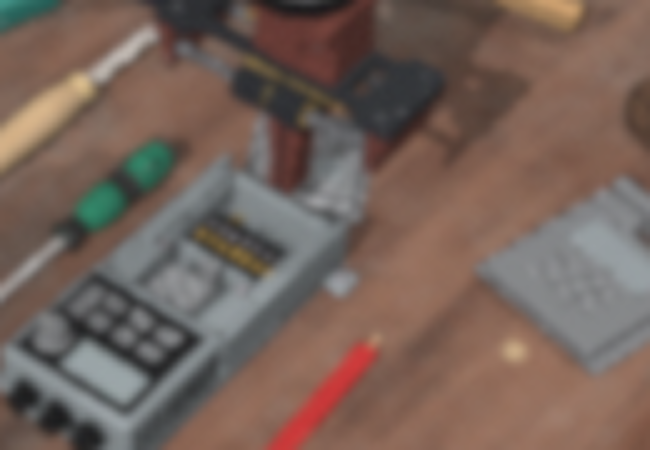

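Run:
```python
from h import *
W=world('scene',np.load('pics/scene4.npy')); D=todrive(W); z=W[...,2]*1000
m=(D[...,0]>.094)&(D[...,0]<.22)&(abs(D[...,1])<.05)&(z>4)&(z<75)
D=D*1000
for a in range(94,216,8):
    k=m&(D[...,0]>=a)&(D[...,0]<a+8); print(a,k.sum(),[(int(y),int(h)) for y,h in zip(D[k][::6,1],z[k][::6])][:18])
```

```text
94 9 [(-9, 73), (-8, 56)]
102 13 [(-9, 72), (26, 10), (-7, 13)]
110 28 [(41, 11), (-1, 18), (-10, 16), (-17, 13), (-21, 11)]
118 23 [(46, 8), (33, 13), (-24, 18), (-24, 6)]
126 24 [(48, 11), (3, 14), (-2, 10), (-11, 12)]
134 23 [(49, 10), (0, 10), (-16, 12), (-23, 10)]
142 20 [(17, 9), (9, 8), (-4, 10), (-19, 8)]
150 21 [(22, 11), (10, 8), (-1, 10), (-12, 11)]
158 21 [(24, 13), (12, 10), (0, 13), (-11, 9)]
166 15 [(29, 13), (13, 13), (-1, 11)]
174 7 [(28, 10), (-1, 10)]
182 5 [(25, 12)]
190 8 [(35, 9), (8, 8)]
198 0 []
206 1 [(-21, 4)]
214 0 []
```

The depth shows the cover already flat: top about 11 mm, rib about 18 mm, spanning drive x from about 104 to 197. I'll back straight up, move clear and check.

Emit:
apply_moves([
  [0,-0.3,0,0,0,0,1],
  [0,-0.8,0,0,0,0,1],
  [0,-1,0,0,0,0,1],
  [0,-1,0,0,0,0,1],
  [-0.8,-0.5,0,0,0,0,1],
  [-1,0,-0.5,0,0,0,1],
  [-1,0,-1,0,0,0,1],
  [0,0,-1,0,0,0,1],
  [0,0,-1,0,0,0,1],
  [0,0,-1,0,0,0,1],
  [0,0,-1,0,0,0,1],
  [0,0,-1,0,0,0,1],
  [0,0,-1,0,0,0,1],
  [0,0,0,0,0,0,1],
  [0,0,0,0,0,0,1],
])

```text
clock: 10.15
position: [0.4675, -0.3948, 0.2252]
ee_rot: [-1.574, -0.071, 0.053]
force: [0.2, -0.3, 0.2]
finger_gap: 0.0003
```

Run:
```python
from h import *
p,d=shot('top','top5'); W=world('top',d); D=todrive(W)*1000; z=W[...,2]*1000
m=(D[...,0]>97)&(D[...,0]<260)&(abs(D[...,1])<70)&(z>5)&(z<60)
r=cv2.minAreaRect(np.float32(D[m])); print(r, 'n',m.sum())
P=W[m]; body=P[(P[:,2]<.016)]; A=np.c_[body[:,:2],np.ones(len(body))]; c=np.linalg.lstsq(A,body[:,2],rcond=None)[0]; print('tilt',np.hypot(*c[:2]),'z med',np.median(body[:,2]))
t=(abs(D[...,0]+19)<10)&(abs(D[...,1])<12); print('tab z',np.median(z[t]))
print(read_state()['clock'],read_state()['force'],read_state()['position'])
cv2.imwrite('pics/c6.png',cv2.resize(cv2.imread('pics/top5.png')[150:300,180:400],None,fx=3.6,fy=3.6,interpolation=cv2.INTER_CUBIC))
```

```text
((171.15594482421875, 1.3242034912109375), (145.6098175048828, 137.262451171875), 1.7445006370544434) n 797
tilt 0.02115013729670387 z med 0.011520496780096923
tab z 42.54514321350611
10.2 [ 0.62114915 -0.1827242   1.09457168] [ 0.46767993 -0.39472557  0.22528402]
```

View pics/c6.png

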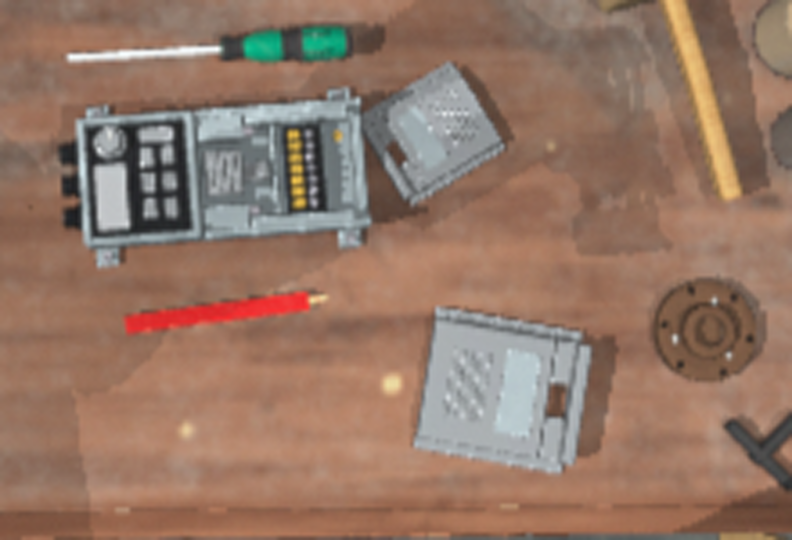

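The cover lies flat beyond the drive, turned by about 30°, with its near corner by the drive end at crop (367,112). The bystanders look unmoved. Next I'll measure the centre and the gap to the drive.

Run:
```python
from h import *
W=world('top',cv2.medianBlur(np.load('pics/top5.npy'),3)); D=todrive(W)*1000; z=W[...,2]*1000
m=((D[...,0]>95)&(D[...,0]<260)&(abs(D[...,1])<75)&(z>6.5)&(z<28)).astype(np.uint8)
n,l,s,c=cv2.connectedComponentsWithStats(m,connectivity=4); i=1+s[1:,4].argmax(); k=l==i
r=cv2.minAreaRect(np.float32(D[k])); print(s[i],r,cv2.boxPoints(r).round(1).tolist())
b=k&(z<15); A=np.c_[D[b],np.ones(b.sum())]; print('plane',np.linalg.lstsq(A,z[b],rcond=None)[0].round(3))
g0,g1=[cv2.imread(f'pics/top{i}.png') for i in(0,5)]
df=cv2.absdiff(g0,g1).max(2)>60; n,l,s,c=cv2.connectedComponentsWithStats(df.astype(np.uint8)); print([tuple(x) for x in s[1:] if x[4]>15])
```

```text
[281 169  38  36 750] ((147.75, 21.67818832397461), (94.4343490600586, 71.58277893066406), 26.27637481689453) [[89.5999984741211, 32.900001525878906], [121.30000305175781, -31.299999237060547], [205.89999389648438, 10.5], [174.1999969482422, 74.69999694824219]]
plane [1.0000e-03 3.0000e-03 1.1508e+01]
[(np.int32(288), np.int32(169), np.int32(34), np.int32(38), np.int32(491)), (np.int32(423), np.int32(181), np.int32(31), np.int32(15), np.int32(313)), (np.int32(427), np.int32(180), np.int32(85), np.int32(95), np.int32(2909)), (np.int32(256), np.int32(183), np.int32(19), np.int32(26), np.int32(353)), (np.int32(249), np.int32(188), np.int32(2), np.int32(11), np.int32(17)), (np.int32(287), np.int32(193), np.int32(7), np.int32(12), np.int32(26)), (np.int32(416), np.int32(197), np.int32(35), np.int32(44), np.int32(632)), (np.int32(450), np.int32(212), np.int32(24), np.int32(15), np.int32(110)), (np.int32(459), np.int32(215), np.int32(16), np.int32(32), np.int32(179)), (np.int32(470), np.int32(264), np.int32(19), np.int32(10), np.int32(66)), (np.int32(492), np.int32(271), np.int32(20), np.int32(33), np.int32(245)), (np.int32(423), np.int32(277), np.int32(82), np.int32(21), np.int32(696)), (np.int32(419), np.int32(298), np.int32(40), np.int32(18), np.int32(396)), (np.int32(411), np.int32(307), np.int32(38), np.int32(30), np.int32(629)), (np.int32(452), np.int32(318), np.int32(6), np.int32(21), np.int32(98)), (np.int32(407), np.int32(323), np.int32(39), np.int32(26), np.int32(383)), (np.int32(443), np.int32(327), np.int32(69), np.int32(57), np.int32(1434)), (np.int32(218), np.int32(364), np.int32(56), np.int32(20), np.int32(557)), (np.int32(294), np.int32(368), np.int32(18), np.int32(11), np.int32(149)), (np.int32(393), np.int32(372), np.int32(20), np.int32(12), np.int32(135)), (np.int32(348), np.int32(379), np.int32(4), np.int32(5), np.int32(16)), (np.int32(354), np.int32(378), np.int32(6), np.int32(6), np.int32(34))]
```

```bash
python3 -c "
from cell import *
print(close_job())"
```

```text
the job is handed in; nothing more can be done
None
```

The terminal compartment is open and the job is handed in at about 10.2 s; the hand-in gave no verdict. I pressed the tab about 7–8 mm with shut fingertips (3.6 N at 7 mm). The cover then let go, and I pushed it by its rib at about 1–2 N until it slid off the end wall and dropped. After that I backed straight up and clear.

**Last checks (depth camera):**
- **Cover position:** it lies flat and right way up. Its centre is about 148 mm along the drive's x, its slope is under 0.01 rad, and its top is 11.5 mm above the bench.
- **Snap tab:** it is back up, at 42.5 mm.
- **Bystanders:** the ones in the last close-up (screwdriver, pencil, faceplate and part of the mallet) look unmoved. I did not measure them, and the image comparison I ran was cluttered by the arm.
- **Robot:** it is clear of everything.

**Not as clean as I'd like:**
- **Cover turned:** it ended up turned by roughly 26–30°, and its near corner measures about 90 mm along the drive's x. It may just touch the drive's end wall. It lies flat and so does not seem to lean on the drive, but I could not measure that contact force.
- **Tilt reading:** a first rough fit gave 0.02 rad; the filtered one gave less than 0.01 rad.

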